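Pull and hold the index plunger of a weld jig

TASK

Lift the yellow spatter guard straight up out of its slotted holder on the weld jig and stand it upright, down on the floor of the slot of the green parking rack, and let go of it. Then grip the red knob of the jig's index plunger, pull it fully back against its spring and keep holding it there with its pin clear of the index disc, so that a colleague can turn the disc: the program finishes while the gripper is still holding the plunger back. Leave the wrench, the can and the loose bracket where they are.

Things in the scene. Friction and masses are not known exactly. Their poses are not given: they have to be found in the camera images.
- guard: loose yellow flat metal plate, 5 mm thick (its x), 90 mm wide (y), 140 mm tall (z), about 0.2 kg; origin at the centre of its lower edge. It starts upright in the slotted holder, across the plunger's line of pull and 8 mm from the knob's end, so the plunger cannot be pulled until it is out. Grip it by its upper edge, across its thickness.
- guard_holder (a point): centre of the floor of the guard holder's slot on the fixed jig, 12 mm above the table. Axes are the jig's: z up, x horizontal from the holder towards the index disc (square to the guard's face), y along the slot. The slot is 7 mm wide (x), 30 mm deep, 110 mm long, open at its ends, between two blue bars 12 mm thick with tops 42 mm above the table.
- disc (a point): centre of the top of the jig's steel index disc, 97.5 mm above the table, 160 mm across, fixed here; jig axes. The aluminium workpiece clamped on it rises to 161 mm above the table and lies on its +x side, no farther than 20 mm to -x. The jig's aluminium base under all this is 270 x 130 x 12 mm.
- rack_slot (a point): centre of the floor of the parking rack's only slot, 10 mm above the table. The rack is fixed: dark base 90 x 150 mm, two green bars 12 mm thick and 130 mm long, tops 55 mm above the table; the slot between them is 15 mm wide (its x), 45 mm deep, runs along its y, open at the ends; z up. A guard let go in it stays standing, leaning by up to 0.23 rad.
- knob (a point): centre of the plunger's red knob, a level cylinder 28 mm in diameter, 32 mm long (along x), 85 mm above the table; moves with the plunger. Jig axes: pull along -x, away from the disc and over the holder. At rest 26.5 mm to +x of the slot's middle; 8 mm of bare neck on its +x side, then a grey housing 34 mm wide, top 103 mm. Sides (y) and top are open: grip from above across y.
- plunger (a joint): travel of the index plunger in m: 0 = sprung home with its pin in the disc's seat hole, grows as the knob is pulled along -x, 0.020 = hard stop, fully back. The pin is clear of the seat hole from 0.012. The spring pulls home with about 7.5 N at 0 and 13.5 N at 0.020 (300 N/m); let go, it snaps home.
- wrench: loose open-ended wrench lying on the table, 180 mm long (its x), to be left alone; origin under its middle
- can: loose blue spray can, 54 mm in diameter, 130 mm tall, to be left alone; origin at the centre of its underside
- bracket: loose aluminium angle bracket, foot 90 x 50 mm, 76 mm tall, to be left alone; origin at the centre of its underside
Not all that is in view belongs to the job. There is more than one size of the guard; the job needs the middle-sized. Of the things that look like the part that bears rack_slot, take the one that is farthest to the robot's left at the start.

How it is judged:
By the outcome, as a careful person would: the job done as asked, in the order asked, and still so for the second after the job is handed in, while the arm keeps its last pose, push and grip.
It also fails if it takes over 59 s, if anything falls off the work surface, if the arm or the gripper's body presses on something with over 40 N, if the wrist force passes 120 N, or if a joint passes its speed limit or range.

ROBOT

A 7-joint arm with a two-finger parallel gripper is mounted at the origin on the work surface. World frame = base frame: x ahead of the robot, y to its left, z up, the work surface at z = 0. Lengths are in m, angles in rad, forces in N, time in s.
With the tool pointing down it reaches from about 0.4 to 0.85 m from the base axis. Payload 4.5 kg.
Tool frame: the origin (TCP) lies midway between the tips of the shut fingers; the grasp point (between the pads) lies 19 mm behind it; y points along the fingers, z is the direction in which the jaws open and shut, and the axes are right-handed (so a half turn about y gives the same grasp; the last joint's range is limited). The gripper opens to 88 mm and grips with 3 to 60 N. Pads are 18 mm wide; open, the fingers measure 123 mm over their backs; the gripper's body (75 mm by 187 mm) begins 45 mm behind the grasp point.
Start: joints at [1.286, 0.689, -0.195, 1.565, 0.157, 0.902, -0.215], TCP at [0.196, -0.594, 0.239] pointing down, gripper open.
Joint ranges: [-3.01, 3.01], [-0.46, 2.08], [-1.47, 1.51], [0.13, 2.56], [-1, 4.14], [0.04, 2.09], [-2.66, 2.66]. Speed limits (rad/s): [2.57, 2.57, 3.14, 3.14, 3.14, 3.14, 3.14].

INTERFACE

Orientations are given as a unit quaternion [x, y, z, w].
In Python, from plant import r, snapshot, get_calibration, job, boxes_of gives the robot as it stands. The module is installed in compiled form; this text tells all that it offers.
- The arm moves only by the shell command python3 -m handwheel 'ROWS' [OPENING] [FORCE]. ROWS is JSON, a list that holds one entry, the list of rows, each a list of 6 numbers: the shift along the tool's x, y, z as a fraction of full scale, then the turn, a rotation vector about the tool's x, y, z as a fraction of full scale. In form: [[[x, y, z, wx, wy, wz], ...]]. A call has 1 to 12 rows; each row is the pose to reach, as a shift and turn from the pose commanded when the call began, along the tool's axes at that moment, turning the shorter way round; what a row does not reach only later rows make up. Full scale, the value 1, is 100 cm for a shift and 180 degrees for a turn. A row lasts 1/12 s, in which the tool goes at most 41.7 mm and 7.16 degrees, less where a joint would pass 70% of its speed; a pose out of reach is approached as far as the arm can. A call with a number of a shift or a turn outside -1 to 1 is refused whole. A call with a gripper value outside its range is refused whole. OPENING is the opening, from -1 (shut) to 1 (fully open), set as the call begins (- or left out, the last holds). The fingers move at their own pace and stop on an object; FORCE is the grip in N (left out, the last holds). Time passes only in rows, so rows that repeat a pose let the fingers close. It gives the time, the measured TCP pose, the force and the opening at its end, in the units of the state.
- r.get_state(): the state, without advancing time (a new reading comes with each control period).
- snapshot(name): name is "scene" or "top" or "wrist"; returns the picture (384x512x3 uint8, red, green, blue); there is no depth.
- get_calibration(name): a dict with "fx", "fy", "cx", "cy" (pixels), "k1" (the pictures are not rectified: a ray, as slopes to the right and down, at radius r is drawn at 1 + k1 r^2 times it, then the intrinsics apply), "T" (4x4, takes a point from camera to world coordinates). Camera axes: x right, y down, z forward; pixel columns grow to the right and rows downward; lengths in m; the calibration is good to about 2 mm. A picture is of the moment at which its call begins: read the wrist's pose just before it. get_calibration takes no time and is no camera call; for the wrist camera it gives the pose at the moment of the call.
- job.finish_job(): hands the job in, once; it reports no verdict.
Trained networks look in the newest picture that a camera, given by its name, has taken for a name from the list of things; names that differ only in an ending like _2 or _b are one class to them, and where a whole thing is asked for, a point or a joint stands for the part that bears it (a point fixed in the world has none). Each returns a list of dicts, best first, with "confidence" (0 to 1); they miss things now and then, are a little off and sometimes report something else, mostly with a low value. They report only what shows in the picture. A call takes as long as a camera call. They do not tell look-alikes from the thing itself.
- boxes_of(thing, camera): "bbox" ([left, top, right, bottom] in pixels, round what is visible of it).
The state is a dict: "clock": time; "q": joint angles; "qd": joint speeds; "joint_torque": joint torques, N m; "tool_pos": TCP position; "eef_rot": TCP orientation; "contact_force": force on the tool from outside, world axes, zero at the start; "moment": the same for the moment, N m; "opening": opening from 0.0 (shut) to 1.0 (fully open).
Only numpy, scipy, OpenCV 4.12 (cv2) and the standard library are available. Lean on these libraries where they do the work, as an engineer would, in place of code of your own. Each camera call takes 0.05 s, during which the arm holds its last target. There are 200 camera calls.

## Working session

There is one attempt and no reset: what is moved stays moved. The work goes in short steps, Python scripts to look and compute and a shell command to move; the robot and the scene stay as the last step left them, time stands still between calls to the robot, and variables do not carry over. Pictures are saved under pics/ and viewed, about 8 in all and at most 12, crops included, and the job is handed in when it is done.

```bash
mkdir -p pics; cat > h.py <<'E'
import numpy as np, cv2
from scipy.spatial.transform import Rotation as R
from plant import r, snapshot, get_calibration, job, boxes_of
def px(cal,u,v,z):
    x=(u-cal['cx'])/cal['fx'];y=(v-cal['cy'])/cal['fy'];a,b=x,y
    for _ in range(20):
        s=1+cal['k1']*(a*a+b*b);a,b=x/s,y/s
    T=np.array(cal['T']);d=T[:3,:3]@[a,b,1];o=T[:3,3]
    return o+d*(z-o[2])/d[2]
def proj(cal,p):
    T=np.array(cal['T']);c=T[:3,:3].T@(np.array(p)-T[:3,3]);a,b=c[0]/c[2],c[1]/c[2]
    s=1+cal['k1']*(a*a+b*b);return np.array([cal['fx']*a*s+cal['cx'],cal['fy']*b*s+cal['cy']])
def save(n,im,s=1):
    cv2.imwrite('pics/'+n,cv2.resize(im[:,:,::-1],None,fx=s,fy=s,interpolation=cv2.INTER_CUBIC))
E
python3 - <<'E'
from h import *
np.set_printoptions(precision=4,suppress=True)
for c in ['scene','top']:
    im=snapshot(c);np.save(c,im);save(c+'1.png',im,1.5)
    k=get_calibration(c);print(c,{a:k[a] for a in k if a!='T'});print(np.array(k['T']))
    for t in ['guard','knob','rack_slot','guard_holder','disc']:
        print(t,[(np.round(b['bbox']).tolist(),round(b['confidence'],2)) for b in boxes_of(t,c)])
s=r.get_state();print(s['clock'],s['tool_pos'],s['eef_rot'],s['contact_force'],s['opening'])
E
```

```text
scene {'fx': 402.0217703046042, 'fy': 402.0217703046042, 'cx': 258.15320909887225, 'cy': 193.26600171176008, 'k1': 0.015055863524675547}
[[-0.8686  0.427  -0.2515  0.8527]
 [ 0.4954  0.737  -0.4598  0.551 ]
 [-0.0109 -0.524  -0.8517  1.1003]
 [ 0.      0.      0.      1.    ]]
guard [([346.0, 224.0, 376.0, 246.0], 0.93), ([320.0, 167.0, 363.0, 210.0], 0.72), ([292.0, 206.0, 326.0, 237.0], 0.65), ([181.0, 84.0, 212.0, 112.0], 0.59)]
knob [([225.0, 201.0, 275.0, 228.0], 0.26), ([194.0, 129.0, 229.0, 172.0], 0.21)]
rack_slot [([233.0, 82.0, 261.0, 121.0], 0.85), ([129.0, 132.0, 172.0, 179.0], 0.66), ([193.0, 129.0, 230.0, 170.0], 0.55)]
guard_holder [([238.0, 218.0, 328.0, 313.0], 0.86), ([183.0, 84.0, 211.0, 111.0], 0.66)]
disc [([234.0, 221.0, 322.0, 309.0], 0.95)]
top {'fx': 458.74603833169954, 'fy': 458.74603833169954, 'cx': 248.82127295935098, 'cy': 199.43323877299105, 'k1': -0.012672666529640459}
[[ 0.0111 -0.992   0.1254  0.3561]
 [-0.9999 -0.0115 -0.0025  0.0066]
 [ 0.004  -0.1253 -0.9921  1.6958]
 [ 0.      0.      0.      1.    ]]
guard [([208.0, 246.0, 218.0, 278.0], 0.56)]
knob [([198.0, 208.0, 203.0, 217.0], 0.45), ([369.0, 196.0, 396.0, 225.0], 0.27)]
rack_slot [([333.0, 235.0, 380.0, 276.0], 0.89), ([297.0, 180.0, 343.0, 212.0], 0.76), ([326.0, 132.0, 368.0, 159.0], 0.58)]
guard_holder [([164.0, 155.0, 223.0, 236.0], 0.68)]
disc [([165.0, 157.0, 225.0, 233.0], 0.66)]
0.6 [ 0.1959 -0.5935  0.2387] [ 0.1122 -0.6981  0.6982 -0.1123] [ 0.2004 -0.3923  0.2778] 1.0012208059948822
```

View pics/scene1.png

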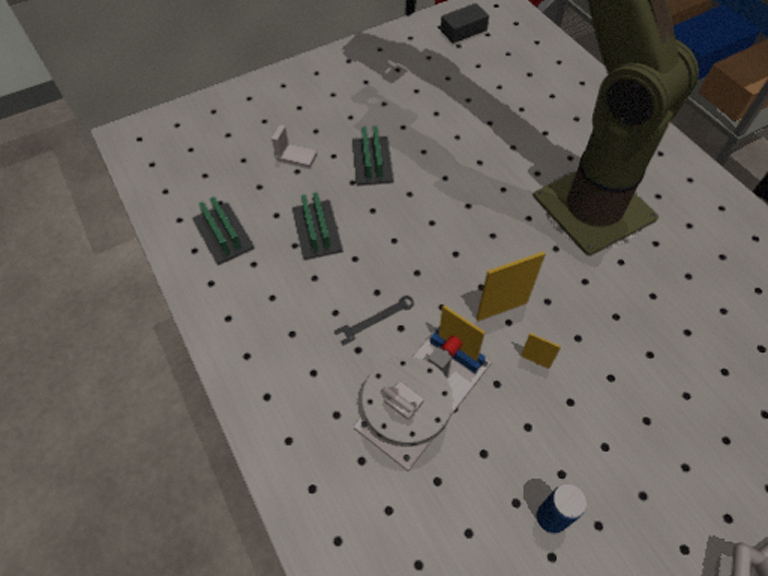

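View pics/top1.png

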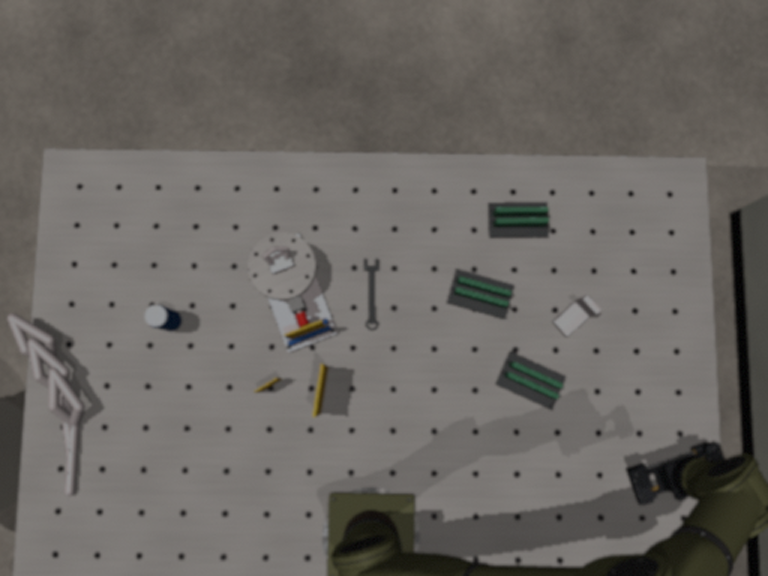

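The scene picture shows three yellow plates: large at (510,287), small at (540,350), and the middle-sized one in the blue holder at (460,335). Three racks are at top-picture (480,293), (519,220) and (531,380). The top picture's left is the robot's left, so the rack at (480,293) should be the leftmost. Next I'll measure these.

```bash
cat > m.py <<'E'
from h import *
np.set_printoptions(precision=4,suppress=True)
im=np.load('top.npy');k=get_calibration('top')
hsv=cv2.cvtColor(im,cv2.COLOR_RGB2HSV)
def blobs(lo,hi,z,name,amin=8):
    m=cv2.inRange(hsv,lo,hi)
    n,l,st,c=cv2.connectedComponentsWithStats(m)
    for i in range(1,n):
        if st[i,4]>=amin:
            pts=np.argwhere(l==i)[:,::-1].astype(np.float32)
            w=np.array([px(k,u,v,z)[:2] for u,v in pts]).astype(np.float32)
            rc=cv2.minAreaRect(w*1000)
            print(name,st[i,4],'px',c[i],'rect mm',np.round(rc[0],1),np.round(rc[1],1),round(rc[2],1))
blobs((55,90,30),(85,255,255),.055,'green')
blobs((18,130,60),(32,255,255),.152,'yellow')
blobs((105,120,40),(125,255,255),.042,'blue')
blobs((0,150,80),(8,255,255),.09,'red',4)
crop=np.hstack([im[140:250,150:260],im[150:260,280:390]])
save('crop1.png',crop,3.5)
E
python3 m.py
```

```text
green 148 px [346.3851 140.723 ] rect mm [ 783.7 -355.5] [ 15.1 125.4] 0.7
green 156 px [347.1603 147.5192] rect mm [ 759.3 -355.1] [ 18.7 125.1] 0.7
green 137 px [322.073  190.6861] rect mm [ 597.7 -263.8] [124.2  14.9] 74.1
green 134 px [320.4552 197.8731] rect mm [ 572.  -255.8] [125.   14.6] 74.5
green 122 px [356.7705 249.541 ] rect mm [ 388.  -384.8] [124.6  13.1] 66.0
green 119 px [354.1513 256.5126] rect mm [ 363.9 -373. ] [126.3  12.1] 66.1
yellow 70 px [203.6143 218.6   ] rect mm [485.1 157.3] [13.5 78.7] 21.3
yellow 112 px [212.8393 259.7411] rect mm [347.4 119.7] [ 12.1 110.9] 81.7
yellow 24 px [178.7917 256.0833] rect mm [358.  233.7] [ 5.7 44.3] 31.7
blue 62 px [205.4677 223.3548] rect mm [476.8 157. ] [  8.2 100.1] 22.1
red 46 px [200.9565 212.3261] rect mm [511.3 170.3] [29.  18.8] 19.7
```

View pics/crop1.png

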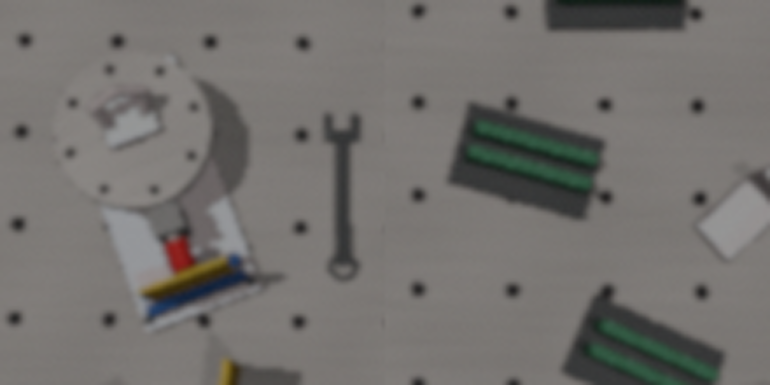

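Crop: the middle guard stands in the holder at (190,278), and the chosen rack is at (525,160). Its y is -0.26, against -0.355 and -0.38 for the others, so it is the leftmost. Now I'll hover over the rack first, which is on the way, and look with the wrist camera.

```bash
cat >> h.py <<'E'
def go(p,a):
    """shift/turn fractions from the measured pose to TCP p, tool down, jaws along heading a (deg)"""
    s=r.get_state();Rc=R.from_quat(s['eef_rot']);best=None
    for b in (a,a+180):
        b=np.radians(b);z=np.array([np.cos(b),np.sin(b),0]);y=np.array([0,0,-1.]);x=np.cross(y,z)
        w=(Rc.inv()*R.from_matrix(np.c_[x,y,z])).as_rotvec()/np.pi
        if best is None or np.linalg.norm(w)<np.linalg.norm(best): best=w
    d=Rc.as_matrix().T@(np.array(p)-s['tool_pos'])
    print('shift',np.round(d,4),'turn',np.round(best,4))
def st():
    s=r.get_state();m=R.from_quat(s['eef_rot']).as_matrix()
    print('t',round(s['clock'],2),'p',np.round(s['tool_pos'],4),'jaw deg',round(np.degrees(np.arctan2(m[1,2],m[0,2])),2),'y',np.round(m[:,1],3),'F',np.round(s['contact_force'],1),'open',round(s['opening'],3),'q',np.round(s['q'],2))
E
python3 -c "
from h import *
st();go([.56,-.25,.30],-16)
print(get_calibration('wrist')['T'])"
```

```text
t 0.6 p [ 0.1959 -0.5935  0.2387] jaw deg -71.73 y [ 0. -0. -1.] F [ 0.2 -0.4  0.3] open 1.001 q [ 1.29  0.69 -0.19  1.57  0.16  0.9  -0.22]
shift [-0.4534 -0.0613 -0.2121] turn [-0.     -0.3096  0.    ]
[[ 0.31329715 -0.90163948 -0.29814618  0.27315459]
 [-0.94965383 -0.29797899 -0.09677877 -0.56864876]
 [-0.00158174  0.31345618 -0.94960135  0.38537595]
 [ 0.          0.          0.          1.        ]]
```

```bash
python3 -m handwheel '[[[-0.45,-0.06,-0.21,0,-0.31,0],[-0.45,-0.06,-0.21,0,-0.31,0],[-0.45,-0.06,-0.21,0,-0.31,0],[-0.45,-0.06,-0.21,0,-0.31,0],[-0.45,-0.06,-0.21,0,-0.31,0],[-0.45,-0.06,-0.21,0,-0.31,0],[-0.45,-0.06,-0.21,0,-0.31,0],[-0.45,-0.06,-0.21,0,-0.31,0],[-0.45,-0.06,-0.21,0,-0.31,0],[-0.45,-0.06,-0.21,0,-0.31,0],[-0.45,-0.06,-0.21,0,-0.31,0],[-0.45,-0.06,-0.21,0,-0.31,0]]]' && python3 - <<'E'
from h import *
st();go([.55,-.25,.30],-16)
E
```

```text
clock: 1.6
tool_pos: [0.5584, -0.2518, 0.2991]
eef_rot: [0.426, -0.564, 0.565, -0.426]
contact_force: [0.7, -1.0, 0.1]
opening: 0.999
t 1.6 p [ 0.5584 -0.2518  0.2991] jaw deg -15.95 y [ 0. -0. -1.] F [ 0.7 -1.   0.1] open 0.999 q [ 0.6   0.63 -0.46  1.52  0.31  1.06 -0.21]
shift [ 0.0006 -0.0009 -0.0086] turn [-0.0001  0.0003  0.0001]
```

```bash
python3 - <<'E'
from h import *
k=get_calibration('wrist');im=snapshot('wrist');np.save('w1',im);
import pickle;pickle.dump(k,open('w1.pkl','wb'))
np.set_printoptions(precision=4,suppress=True)
hsv=cv2.cvtColor(im,cv2.COLOR_RGB2HSV);m=cv2.inRange(hsv,(50,70,25),(90,255,255))
n,l,s,c=cv2.connectedComponentsWithStats(m)
for i in range(1,n):
    if s[i,4]>100:
        pts=np.argwhere(l==i)[:,::-1]
        w=np.array([px(k,u,v,.055)[:2] for u,v in pts]).astype(np.float32)
        rc=cv2.minAreaRect(w*1000);print(s[i],c[i],rc)
print('proj est slot',proj(k,[.585,-.26,.01]))
st();save('w1.png',im,1.5)
E
```

```text
[ 268   99   12  109 1177] [272.9975 152.1521] ((573.818359375, -260.6867370605469), (131.6896514892578, 12.862260818481445), 74.51073455810547)
[ 288   98   15  108 1335] [294.7551 150.0375] ((598.77734375, -265.862060546875), (130.2506866455078, 15.211708068847656), 74.89078521728516)
[ 412  131   56  106 4151] [440.7863 181.0935] ((767.4759521484375, -354.9718017578125), (55.31366729736328, 141.0955047607422), 1.149034857749939)
[147 224  16  14 153] [156.0261 231.3399] ((400.09765625, -313.8415222167969), (19.317752838134766, 19.412790298461914), 63.972782135009766)
[162 227  19  84 983] [171.9837 270.7101] ((398.5290222167969, -375.53582763671875), (133.5139923095703, 20.95694923400879), 65.70767974853516)
proj est slot [279.9852 145.533 ]
t 1.65 p [ 0.5663 -0.2414  0.3006] jaw deg -15.23 y [ 0.01   0.007 -1.   ] F [6.8 4.6 1.2] open 1.003 q [ 0.59  0.64 -0.47  1.51  0.3   1.06 -0.21]
```

View pics/w1.png

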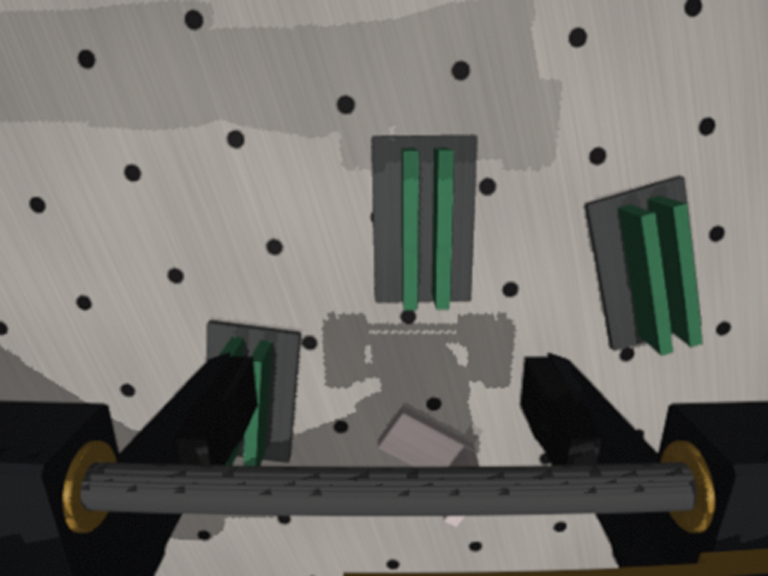

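The wrist picture shows the chosen rack upright at (425,220), one neighbour at (645,265), another at (255,390) and the bracket at (425,435). Rack slot centre is about (0.587,-0.264), with x heading -15.3°. Next I hover over the jig.

```bash
python3 -c "
from h import *
go([.50,.115,.32],21)"
```

```text
shift [-0.3266 -0.0174 -0.1575] turn [-0.0033 -0.2013 -0.0022]
```

```bash
python3 -m handwheel '[[[-0.336,-0.02,-0.157,0,-0.205,0],[-0.336,-0.02,-0.157,0,-0.205,0],[-0.336,-0.02,-0.157,0,-0.205,0],[-0.336,-0.02,-0.157,0,-0.205,0],[-0.336,-0.02,-0.157,0,-0.205,0],[-0.336,-0.02,-0.157,0,-0.205,0],[-0.336,-0.02,-0.157,0,-0.205,0],[-0.336,-0.02,-0.157,0,-0.205,0],[-0.336,-0.02,-0.157,0,-0.205,0],[-0.336,-0.02,-0.157,0,-0.205,0],[-0.336,-0.02,-0.157,0,-0.205,0],[-0.336,-0.02,-0.157,0,-0.205,0]]]' && python3 -m handwheel '[[[0,0,0,0,0,0],[0,0,0,0,0,0],[0,0,0,0,0,0],[0,0,0,0,0,0]]]' >/dev/null && python3 - <<'E'
from h import *
import pickle
st();k=get_calibration('wrist');im=snapshot('wrist');np.save('w2',im);pickle.dump(k,open('w2.pkl','wb'))
st();save('w2.png',im,1.5)
for t in ['knob','guard']: print(t,[(np.round(b['bbox']).tolist(),round(b['confidence'],2)) for b in boxes_of(t,'wrist')])
hsv=cv2.cvtColor(im,cv2.COLOR_RGB2HSV)
for nm,lo,hi,z in [('y',(15,110,40),(35,255,255),.152),('b',(100,100,30),(130,255,255),.042),('r',(0,130,50),(8,255,255),.09)]:
    n,l,s,c=cv2.connectedComponentsWithStats(cv2.inRange(hsv,lo,hi))
    for i in range(1,n):
        if s[i,4]>60:
            w=np.array([px(k,u,v,z)[:2] for u,v in np.argwhere(l==i)[:,::-1]]).astype(np.float32)
            print(nm,s[i],cv2.minAreaRect(w*1000))
E
```

```text
clock: 2.65
tool_pos: [0.4987, 0.1119, 0.3185]
eef_rot: [0.583, -0.401, 0.401, -0.582]
contact_force: [-0.1, -1.2, 0.2]
opening: 0.998
t 2.98 p [0.4988 0.1119 0.3185] jaw deg 20.85 y [-0. -0. -1.] F [-0.1 -0.2 -0.1] open 1.001 q [ 0.12  0.5  -0.67  1.78  0.36  0.99 -0.33]
t 3.03 p [0.4987 0.1122 0.3186] jaw deg 20.88 y [-0. -0. -1.] F [ 0.6 -0.2 -0.1] open 1.004 q [ 0.12  0.5  -0.67  1.78  0.36  0.99 -0.33]
knob [([273.0, 95.0, 307.0, 127.0], 0.69)]
guard [([31.0, 70.0, 195.0, 144.0], 0.73), ([261.0, 67.0, 265.0, 166.0], 0.61), ([176.0, 0.0, 197.0, 33.0], 0.58)]
y [178   0  21  28 343] ((392.001708984375, 218.86105346679688), (13.59209156036377, 24.451465606689453), 31.88250732421875)
y [260  67   7  99 602] ((484.74462890625, 158.47955322265625), (5.638551235198975, 89.86519622802734), 21.21307373046875)
y [  30   71  165   72 5420] ((346.348876953125, 128.2297821044922), (42.641204833984375, 152.4692840576172), 81.92937469482422)
y [  41  294   36   61 1065] ((341.19390869140625, -153.88812255859375), (38.49495315551758, 100.78804016113281), 2.4951975345611572)
y [ 441  294   36   61 1039] ((791.92333984375, 17.701644897460938), (37.31011962890625, 100.49002838134766), 40.24162673950195)
y [ 229  366  283   18 1461] ((737.1337890625, -93.84403991699219), (374.965087890625, 29.720457077026367), 20.87120819091797)
b [249  63  10  90 736] ((476.0822448730469, 154.7133026123047), (10.703831672668457, 108.82305145263672), 21.786205291748047)
b [265  63  10  89 546] ((493.8741149902344, 162.12493896484375), (9.647523880004883, 107.66887664794922), 22.397172927856445)
r [273  99  30  25 690] ((510.3925476074219, 169.21241760253906), (31.891088485717773, 26.105615615844727), 21.53022575378418)
```

View pics/w2.png

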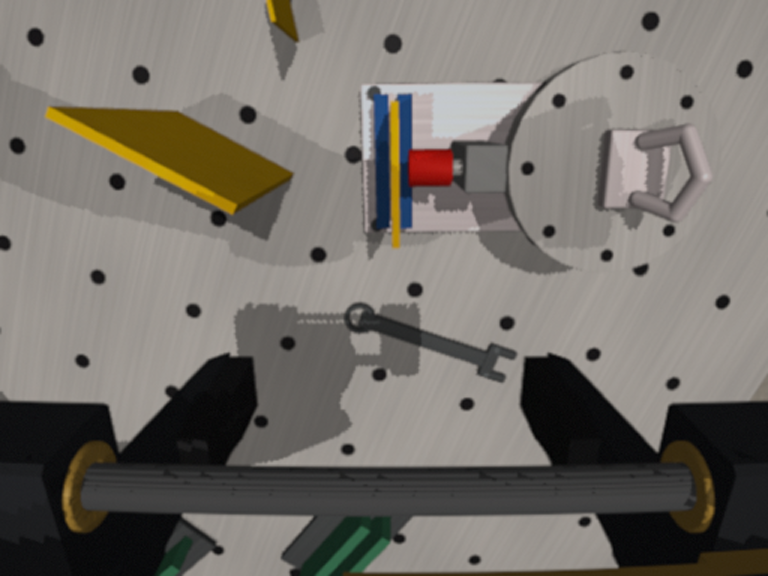

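The wrist picture shows the middle guard edge-on at (395,172), 89.9 mm wide, between the blue bars. The red knob is at (430,167). The large guard at (170,160) and the small one at (283,18) stay clear. Positions agree with the given sizes, so I descend.

```bash
python3 -c "
from h import *
go([.4848,.1585,.121],21.4)"
```

```text
shift [-0.0478  0.1976  0.0035] turn [ 0.     -0.0026  0.    ]
```

```bash
python3 -m handwheel '[[[-0.048,0.08,0.0035,0,-0.0026,0],[-0.048,0.08,0.0035,0,-0.0026,0],[-0.048,0.08,0.0035,0,-0.0026,0],[-0.048,0.11,0.0035,0,-0.0026,0],[-0.048,0.14,0.0035,0,-0.0026,0],[-0.048,0.17,0.0035,0,-0.0026,0],[-0.048,0.185,0.0035,0,-0.0026,0],[-0.048,0.1975,0.0035,0,-0.0026,0],[-0.048,0.1975,0.0035,0,-0.0026,0],[-0.048,0.1975,0.0035,0,-0.0026,0],[-0.048,0.1975,0.0035,0,-0.0026,0],[-0.048,0.1975,0.0035,0,-0.0026,0]]]' 0 && python3 -c "
from h import *
st();im=snapshot('wrist');save('w3.png',im,1.2);go([.4848,.1585,.121],21.4)"
```

```text
clock: 4.13
tool_pos: [0.4855, 0.1593, 0.1223]
eef_rot: [-0.584, 0.398, -0.399, 0.585]
contact_force: [-0.2, 0.0, 0.2]
opening: 0.501
t 4.13 p [0.4855 0.1593 0.1223] jaw deg 21.41 y [ 0.002  0.001 -1.   ] F [-0.2  0.   0.2] open 0.501 q [-0.13  0.76 -0.45  2.    0.65  0.52 -0.68]
shift [ 0.0004  0.0013 -0.0009] turn [-0.0007  0.0001  0.    ]
```

View pics/w3.png

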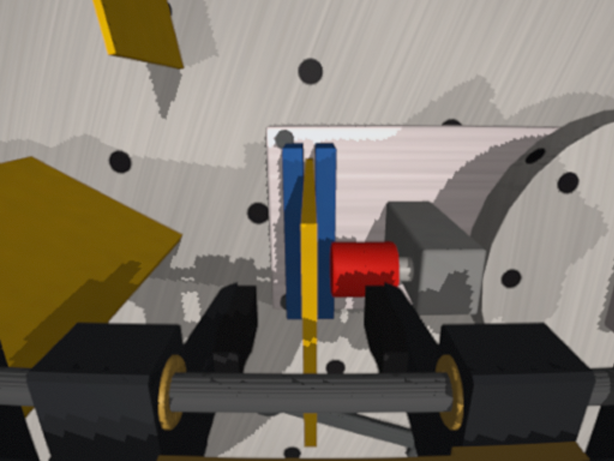

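The plate at u=310 is centred between the fingers (250 and 370). Next: close, then lift a little.

```bash
python3 -m handwheel '[[[0,0,0,0,0,0],[0,0,0,0,0,0],[0,0,0,0,0,0],[0,0,0,0,0,0],[0,0,0,0,0,0],[0,0,0,0,0,0],[0,0,0,0,0,0],[0,0,0,0,0,0]]]' -1 35 && python3 -m handwheel '[[[0,-0.01,0,0,0,0],[0,-0.02,0,0,0,0],[0,-0.03,0,0,0,0],[0,-0.045,0,0,0,0],[0,-0.06,0,0,0,0],[0,-0.08,0,0,0,0],[0,-0.1,0,0,0,0],[0,-0.12,0,0,0,0],[0,-0.12,0,0,0,0],[0,-0.12,0,0,0,0],[0,-0.12,0,0,0,0],[0,-0.12,0,0,0,0]]]' && python3 -c "
from h import *
st();im=snapshot('wrist');save('w4.png',im,1.2);go([.5873,-.2636,.24],-15.3)"
```

```text
clock: 4.85
tool_pos: [0.4848, 0.1591, 0.1212]
eef_rot: [-0.584, 0.398, -0.398, 0.584]
contact_force: [0.6, 0.1, 0.3]
opening: 0.053
clock: 5.85
tool_pos: [0.4838, 0.1584, 0.2402]
eef_rot: [0.585, -0.399, 0.398, -0.583]
contact_force: [0.1, 0.2, -2.3]
opening: 0.05
t 5.85 p [0.4838 0.1584 0.2402] jaw deg 21.44 y [-0.002 -0.001 -1.   ] F [ 0.1  0.2 -2.3] open 0.05 q [-0.02  0.59 -0.62  1.89  0.46  0.8  -0.51]
shift [ 4.307e-01  4.000e-04 -5.800e-02] turn [0.0007 0.2041 0.0003]
```

View pics/w4.png

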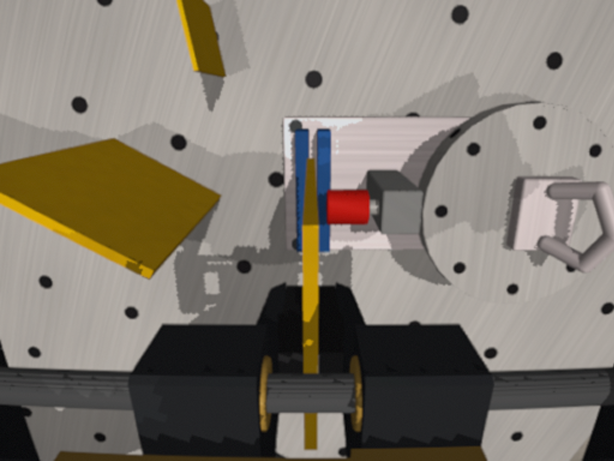

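The guard is held, with a load of 2.3 N. Carry to above the rack slot.

```bash
python3 -m handwheel '[[[0.01,0,-0.001,0,0.01,0],[0.04,0,-0.005,0,0.02,0],[0.08,0,-0.011,0,0.04,0],[0.12,0,-0.016,0,0.06,0],[0.16,0,-0.022,0,0.08,0],[0.2,0,-0.027,0,0.1,0],[0.24,0,-0.032,0,0.12,0],[0.28,0,-0.038,0,0.14,0],[0.32,0,-0.043,0,0.16,0],[0.36,0,-0.048,0,0.18,0],[0.4,0,-0.054,0,0.195,0],[0.42,0,-0.057,0,0.204,0]]]' && python3 -m handwheel '[[[0,0,0,0,0,0],[0,0,0,0,0,0],[0,0,0,0,0,0],[0,0,0,0,0,0],[0,0,0,0,0,0],[0,0,0,0,0,0]]]' && python3 - <<'E'
from h import *
st();k=get_calibration('wrist');im=snapshot('wrist');save('w5.png',im,1.2);go([.5873,-.2636,.15],-15.3)
hsv=cv2.cvtColor(im,cv2.COLOR_RGB2HSV)
n,l,s,c=cv2.connectedComponentsWithStats(cv2.inRange(hsv,(50,70,25),(90,255,255)))
for i in range(1,n):
    if s[i,4]>100:
        w=np.array([px(k,u,v,.055)[:2] for u,v in np.argwhere(l==i)[:,::-1]]).astype(np.float32)
        print(s[i],cv2.minAreaRect(w*1000))
E
```

```text
clock: 6.9
tool_pos: [0.5839, -0.2609, 0.2399]
eef_rot: [0.427, -0.563, 0.565, -0.425]
contact_force: [0.8, -1.3, -1.1]
opening: 0.052
clock: 7.4
tool_pos: [0.5851, -0.2514, 0.2413]
eef_rot: [-0.43, 0.562, -0.561, 0.43]
contact_force: [0.2, -0.2, -1.4]
opening: 0.06
t 7.4 p [ 0.5851 -0.2514  0.2413] jaw deg -15.17 y [-0.  0. -1.] F [ 0.2 -0.2 -1.4] open 0.06 q [ 0.58  0.73 -0.46  1.52  0.36  0.98 -0.25]
shift [0.0109 0.0914 0.0052] turn [-0.      0.0006 -0.    ]
[245 109  13 124 959] ((573.9530639648438, -259.8912353515625), (132.15647888183594, 11.951390266418457), 74.13837432861328)
[ 270  109   15  123 1560] ((599.7891845703125, -266.2724609375), (130.86761474609375, 13.387139320373535), 74.88626098632812)
[ 411  147   62  120 5284] ((767.52001953125, -354.1697998046875), (54.886905670166016, 143.31553649902344), 1.1889923810958862)
[ 106  247   45   63 1371] ((391.8478698730469, -337.3891296386719), (101.24365997314453, 40.76396560668945), 30.870006561279297)
```

View pics/w5.png

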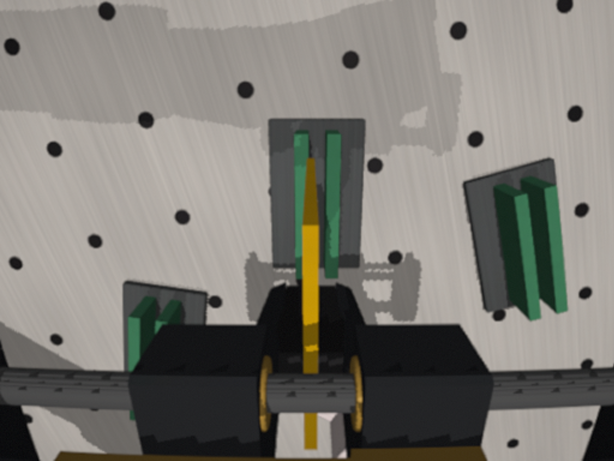

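Held plate at u=310, slot between the bars at about u=300–327. The slot centre is again about (0.5874,-0.2633), in agreement with the first look. I go down with checks.

```bash
python3 -m handwheel '[[[0.011,0,0.005,0,0,0],[0.011,0,0.005,0,0,0],[0.011,0,0.005,0,0,0],[0.011,0.015,0.005,0,0,0],[0.011,0.03,0.005,0,0,0],[0.011,0.045,0.005,0,0,0],[0.011,0.06,0.005,0,0,0],[0.011,0.07,0.005,0,0,0],[0.011,0.08,0.005,0,0,0],[0.011,0.09,0.005,0,0,0],[0.011,0.09,0.005,0,0,0],[0.011,0.09,0.005,0,0,0]]]' && python3 -m handwheel '[[[0,0,0,0,0,0],[0,0,0,0,0,0],[0,0,0,0,0,0]]]' >/dev/null&& python3 - <<'E'
from h import *
st();go([.5874,-.2633,.1195],-15.3)
E
```

```text
clock: 8.45
tool_pos: [0.5869, -0.2646, 0.1509]
eef_rot: [-0.429, 0.562, -0.562, 0.429]
contact_force: [-0.0, 0.9, -1.6]
opening: 0.054
t 8.7 p [ 0.5875 -0.2648  0.152 ] jaw deg -15.29 y [ 0.001 -0.001 -1.   ] F [ 0.2  0.4 -2.8] open 0.052 q [ 0.57  0.84 -0.41  1.57  0.42  0.81 -0.28]
shift [-0.0014  0.0325 -0.0005] turn [-0.0005  0.0001  0.    ]
```

No side force. Lowering to the floor.

```bash
python3 -m handwheel '[[[0,0.008,0,0,0,0],[0,0.016,0,0,0,0],[0,0.022,0,0,0,0],[0,0.027,0,0,0,0],[0,0.03,0,0,0,0],[0,0.031,0,0,0,0],[0,0.032,0,0,0,0],[0,0.033,0,0,0,0],[0,0.033,0,0,0,0],[0,0.033,0,0,0,0]]]' && python3 -c "
from h import *
st()"
```

```text
clock: 9.53
tool_pos: [0.5872, -0.2647, 0.1192]
eef_rot: [0.429, -0.562, 0.562, -0.429]
contact_force: [-1.1, 1.2, 5.2]
opening: 0.052
t 9.53 p [ 0.5872 -0.2647  0.1192] jaw deg -15.29 y [ 0.001 -0.001 -1.   ] F [-1.1  1.2  5.2] open 0.052 q [ 0.56  0.88 -0.39  1.59  0.45  0.75 -0.3 ]
```

The guard is on the floor: the force rose from -2.8 to +5.2 N at the expected height. Release and withdraw.

```bash
python3 -m handwheel '[[[0,0,0,0,0,0],[0,0,0,0,0,0],[0,0,0,0,0,0],[0,0,0,0,0,0],[0,0,0,0,0,0]]]' 0 && python3 -m handwheel '[[[0,-0.01,0,0,0,0],[0,-0.03,0,0,0,0],[0,-0.05,0,0,0,0],[0,-0.08,0,0,0,0],[0,-0.11,0,0,0,0],[0,-0.14,0,0,0,0],[0,-0.16,0,0,0,0],[0,-0.18,0,0,0,0],[0,-0.18,0,0,0,0],[0,-0.18,0,0,0,0],[0,-0.18,0,0,0,0]]]' && python3 - <<'E'
from h import *
st();a=snapshot('wrist');b=snapshot('scene')[70:190,110:270]
save('w6.png',np.hstack([a,cv2.resize(b,(512,384))]),0.78)
go([.503,.1655,.30],111.4)
E
```

```text
clock: 9.95
tool_pos: [0.5871, -0.2647, 0.1181]
eef_rot: [0.429, -0.562, 0.562, -0.429]
contact_force: [0.2, -0.1, 0.1]
opening: 0.406
clock: 10.87
tool_pos: [0.5864, -0.2645, 0.2976]
eef_rot: [-0.429, 0.562, -0.562, 0.429]
contact_force: [-0.2, -0.2, 0.3]
opening: 0.499
t 10.87 p [ 0.5864 -0.2645  0.2976] jaw deg -15.28 y [-0.001  0.    -1.   ] F [-0.2 -0.2  0.3] open 0.499 q [ 0.6   0.69 -0.47  1.42  0.33  1.12 -0.19]
shift [-0.3929 -0.0027 -0.1935] turn [0.0008 0.2962 0.0004]
```

View pics/w6.png

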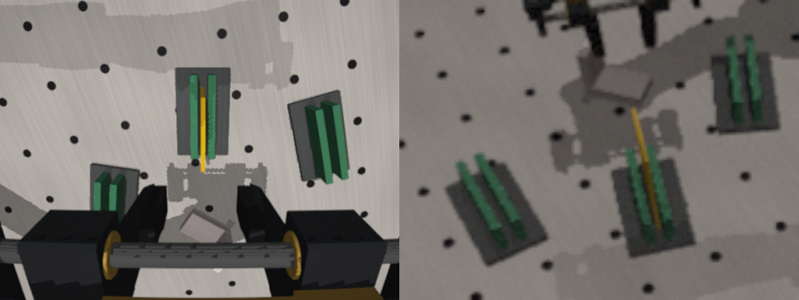

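The guard stands in the slot of the chosen rack, in both the wrist view (204,130) and the scene view (645,170). Moving to above the knob, jaws across y.

```bash
python3 -m handwheel '[[[-0.03,0,-0.015,0,0.02,0],[-0.07,0,-0.034,0,0.05,0],[-0.11,0,-0.054,0,0.08,0],[-0.15,0,-0.074,0,0.11,0],[-0.18,0,-0.088,0,0.14,0],[-0.22,0,-0.108,0,0.17,0],[-0.25,0,-0.124,0,0.2,0],[-0.29,0,-0.142,0,0.23,0],[-0.32,0,-0.158,0,0.26,0],[-0.355,0,-0.175,0,0.28,0],[-0.385,0,-0.19,0,0.296,0],[-0.393,0,-0.1935,0,0.296,0]]]' 0.6 && python3 -m handwheel '[[[0,0,0,0,0,0],[0,0,0,0,0,0],[0,0,0,0,0,0],[0,0,0,0,0,0],[0,0,0,0,0,0]]]' >/dev/null && python3 - <<'E'
from h import *
st();k=get_calibration('wrist');im=snapshot('wrist');save('w7.png',im,1.2);st()
hsv=cv2.cvtColor(im,cv2.COLOR_RGB2HSV)
for nm,lo,hi,z in [('b',(100,100,30),(130,255,255),.042),('r',(0,130,50),(8,255,255),.09)]:
    n,l,s,c=cv2.connectedComponentsWithStats(cv2.inRange(hsv,lo,hi))
    for i in range(1,n):
        if s[i,4]>60:
            w=np.array([px(k,u,v,z)[:2] for u,v in np.argwhere(l==i)[:,::-1]]).astype(np.float32)
            print(nm,s[i],cv2.minAreaRect(w*1000))
print(proj(k,[.51,.1684,.099]))
go([.510,.1684,.066],111.4)
E
```

```text
clock: 11.97
tool_pos: [0.5013, 0.1726, 0.2975]
eef_rot: [-0.135, 0.696, -0.693, 0.134]
contact_force: [-0.3, 0.7, 0.1]
opening: 0.802
t 12.38 p [0.5044 0.1634 0.298 ] jaw deg -68.75 y [-0.    -0.001 -1.   ] F [-0.   0.8  0.1] open 0.801 q [-0.25  0.49 -0.23  1.77  0.14  0.89 -1.75]
t 12.43 p [0.5043 0.1638 0.2981] jaw deg -68.72 y [-0.    -0.001 -1.   ] F [-0.  -0.1 -1.1] open 0.801 q [-0.25  0.49 -0.23  1.77  0.14  0.89 -1.75]
b [   0   24   35   45 1307] ((516.167236328125, 472.14801025390625), (48.85340881347656, 43.16794967651367), 10.363619804382324)
b [ 213  150   88   28 1790] ((487.2816162109375, 159.71926879882812), (33.55857849121094, 109.3255615234375), 21.96503448486328)
r [244 138  25  30 677] ((509.45782470703125, 168.26193237304688), (31.946815490722656, 25.90082359313965), 21.24418067932129)
[256.00000902 153.93365263]
shift [-0.007   0.2321 -0.0023] turn [-0.0002 -0.0006  0.0001]
```

View pics/w7.png

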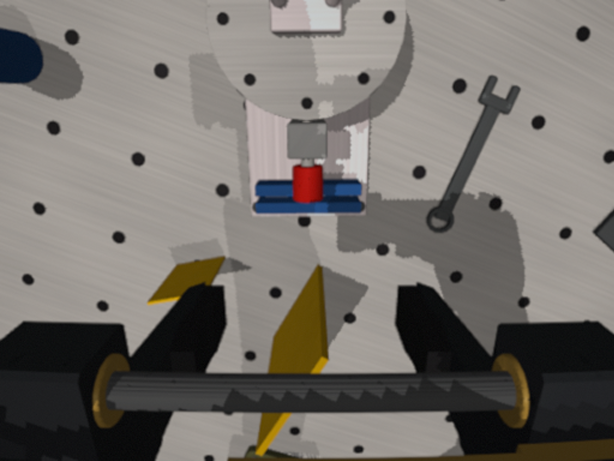

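The red knob is at (307,183), clear on both sides, measured at (0.5095,0.1683) — agrees. Descending at the knob.

```bash
python3 -m handwheel '[[[-0.007,0.035,-0.0022,0,0,0],[-0.007,0.07,-0.0022,0,0,0],[-0.007,0.1,-0.0022,0,0,0],[-0.007,0.13,-0.0022,0,0,0],[-0.007,0.16,-0.0022,0,0,0],[-0.007,0.18,-0.0022,0,0,0],[-0.007,0.2,-0.0022,0,0,0],[-0.007,0.215,-0.0022,0,0,0],[-0.007,0.225,-0.0022,0,0,0],[-0.007,0.232,-0.0022,0,0,0],[-0.007,0.232,-0.0022,0,0,0],[-0.007,0.232,-0.0022,0,0,0]]]' && python3 -c "
from h import *
st();go([.5097,.1682,.066],111.4)"
```

```text
clock: 13.43
tool_pos: [0.51, 0.1699, 0.0664]
eef_rot: [0.131, -0.695, 0.695, -0.132]
contact_force: [0.0, 1.1, -0.0]
opening: 0.799
t 13.43 p [0.51   0.1699 0.0664] jaw deg -68.58 y [ 0.  0. -1.] F [ 0.   1.1 -0. ] open 0.799 q [-0.34  0.85 -0.12  1.96  0.27  0.35 -1.86]
shift [0.0009 0.0004 0.0015] turn [-0.      0.0001 -0.0001]
```

```bash
python3 -m handwheel '[[[0,0,0.001,0,0,0],[0,0,0.001,0,0,0],[0,0,0.001,0,0,0],[0,0,0.001,0,0,0],[0,0,0.001,0,0,0],[0,0,0.001,0,0,0],[0,0,0.001,0,0,0],[0,0,0.001,0,0,0]]]' -1 55 && python3 -m handwheel '[[[0.002,0,0,0,0,0],[0.004,0,0,0,0,0],[0.006,0,0,0,0,0],[0.008,0,0,0,0,0],[0.01,0,0,0,0,0],[0.01,0,0,0,0,0],[0.01,0,0,0,0,0]]]' && python3 -c "
from h import *
st();d=np.array([np.cos(np.radians(21.4)),np.sin(np.radians(21.4)),0]);print('F along +x jig',r.get_state()['contact_force']@d)"
```

```text
clock: 14.1
tool_pos: [0.5103, 0.1685, 0.0663]
eef_rot: [0.131, -0.694, 0.695, -0.131]
contact_force: [0.8, -1.9, 0.9]
opening: 0.296
clock: 14.68
tool_pos: [0.5055, 0.1664, 0.0664]
eef_rot: [-0.128, 0.695, -0.694, 0.134]
contact_force: [9.3, -1.2, -7.1]
opening: 0.295
t 14.68 p [0.5055 0.1664 0.0664] jaw deg -68.63 y [ 0.009  0.003 -1.   ] F [ 9.3 -1.2 -7.1] open 0.295 q [-0.34  0.84 -0.11  1.98  0.27  0.32 -1.87]
F along +x jig 8.214638172306778
```

```bash
python3 -m handwheel '[[[0.002,0,0,0,0,0],[0.004,0,0,0,0,0],[0.006,0,0,0,0,0],[0.008,0,0,0,0,0],[0.01,0,0,0,0,0],[0.01,0,0,0,0,0],[0.01,0,0,0,0,0],[0.01,0,0,0,0,0]]]' - 60 && python3 - <<'E'
from h import *
st();k=get_calibration('wrist');a=snapshot('wrist');s=r.get_state();d=np.array([np.cos(np.radians(21.4)),np.sin(np.radians(21.4)),0])
print('F',s['contact_force']@d,'pull',(np.array([.5103,.1685,.0663])-s['tool_pos'])@d, 'M',s['moment'])
save('w8.png',a,1.2)
E
```

```text
clock: 15.35
tool_pos: [0.4978, 0.1633, 0.0664]
eef_rot: [-0.127, 0.696, -0.694, 0.135]
contact_force: [11.4, 0.6, -9.7]
opening: 0.29
t 15.35 p [0.4978 0.1633 0.0664] jaw deg -68.64 y [ 0.011  0.004 -1.   ] F [11.4  0.6 -9.7] open 0.29 q [-0.34  0.84 -0.1   2.01  0.27  0.29 -1.87]
F 12.342123623688144 pull 0.013518526422434963 M [-0.04790393 -2.32844347  0.05655494]
```

View pics/w8.png

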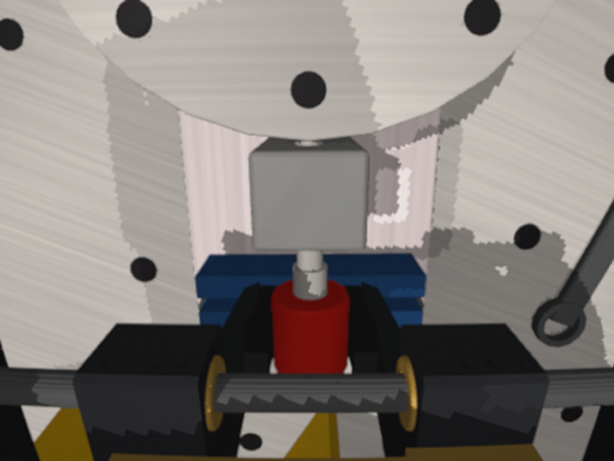

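The knob is between the fingers at (310,325) and follows them; the neck (310,270) is lengthening. Pulling on to the stop.

```bash
cat > c.py <<'E'
from h import *
s=r.get_state();d=np.array([np.cos(np.radians(21.4)),np.sin(np.radians(21.4)),0])
st();print('F',s['contact_force']@d,'pull',(np.array([.5103,.1685,.0663])-s['tool_pos'])@d)
E
for i in 1 2 3; do python3 -m handwheel '[[[0.002,0,0,0,0,0],[0.004,0,0,0,0,0],[0.004,0,0,0,0,0],[0.004,0,0,0,0,0],[0.004,0,0,0,0,0]]]' >/dev/null; python3 c.py; done
```

```text
t 15.82 p [0.4946 0.1621 0.0664] jaw deg -68.64 y [ 0.013  0.005 -1.   ] F [ 12.6   0.1 -10.7] open 0.294 q [-0.34  0.84 -0.1   2.02  0.27  0.28 -1.87]
F 11.809296174893207 pull 0.016921013723994557
t 16.23 p [0.4919 0.161  0.0664] jaw deg -68.65 y [ 0.014  0.006 -1.   ] F [ 15.1   0.4 -13.4] open 0.293 q [-0.35  0.83 -0.1   2.03  0.28  0.27 -1.88]
F 14.169718448430551 pull 0.01987503529890894
t 16.65 p [0.4919 0.1611 0.0665] jaw deg -68.67 y [ 0.021  0.009 -1.   ] F [ 21.6   2.1 -19.1] open 0.297 q [-0.35  0.83 -0.09  2.04  0.28  0.26 -1.88]
F 20.838248026522642 pull 0.019847350852476898
```

It is at the hard stop: travel stays at 19.8 mm while the force jumped to 20.8 N. I ease the surplus push by 2 mm, hold for a second and check.

```bash
python3 -m handwheel '[[[-0.002,0,0,0,0,0],[-0.002,0,0,0,0,0],[-0.002,0,0,0,0,0],[-0.002,0,0,0,0,0],[-0.002,0,0,0,0,0],[-0.002,0,0,0,0,0],[-0.002,0,0,0,0,0],[-0.002,0,0,0,0,0],[-0.002,0,0,0,0,0],[-0.002,0,0,0,0,0],[-0.002,0,0,0,0,0],[-0.002,0,0,0,0,0]]]' >/dev/null; python3 - <<'E'
import c
from h import *
a=snapshot('wrist');b=snapshot('scene')[60:230,80:307];save('w9.png',np.hstack([a,cv2.resize(b,(512,384))]),0.78)
E
```

```text
t 17.65 p [0.4919 0.161  0.0665] jaw deg -68.66 y [ 0.018  0.008 -1.   ] F [ 18.7   1.  -15.5] open 0.294 q [-0.35  0.83 -0.1   2.03  0.28  0.27 -1.88]
F 17.735497044790506 pull 0.01988039217940803
```

View pics/w9.png

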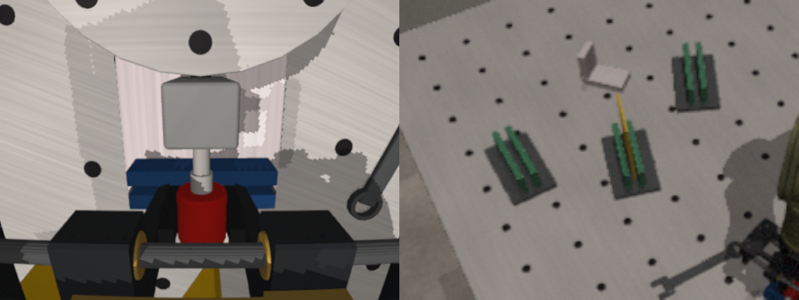

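The knob at (202,205) is held fully back with a long neck showing, and the guard still stands in its rack at (625,145). Nothing else has moved, so I hand in.

```bash
python3 -c "
from h import *
print(job.finish_job())"
```

```text
the job is handed in; nothing more can be done
None
```

The job is done and handed in at about 17.7 s. The guard stands in the green rack, and the gripper is still holding the plunger back.

- **Guard:** I lifted the middle-sized guard (measured 89.9 mm wide) straight out of its holder. I stood it on the slot floor of the leftmost rack, at about (0.587, -0.264), and let go. Floor contact showed as the force turning from -2.8 to +5.2 N at the expected height. The last picture shows it still upright in the slot.
- **Plunger:** I gripped the knob with 60 N and pulled it to the hard stop. The tool moved 19.9 mm and went no further while the force rose past the spring's 13.5 N. I eased off 2 mm of commanded pull. In a 1 s hold the travel stayed at 19.9 mm with a pull of about 18 N.
- **Left alone:** The wrench and bracket looked untouched in the last picture. The can was not in that view, but the arm never went near it.
- **Disagreed:** The gripper read about 26 mm across the 28 mm knob, so the grip may be a few millimetres off its centre height. About 15 N of vertical force built up during the pull. No slip showed.

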